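# Lock the bench shaker, then hold its sprung hood just short of tipping open

### The arm

A 6-joint arm with a two-finger parallel gripper is mounted at the origin on the work surface. World frame = base frame: x ahead of the robot, y to its left, z up, the work surface at z = 0. Lengths are in m, angles in rad, forces in N, time in s.
With the tool pointing down it reaches from about 0.275 to 0.825 m from the base axis. Payload 4.9 kg.
Tool frame: the origin (TCP) lies at the very end of the fingers, on their centre line; the grasp point (between the pads) lies 19 mm behind it; z points along the fingers, y is the line along which they close (so a half turn about z gives the same grasp; the last joint's range is limited). The gripper opens to 85 mm and grips with 20 to 120 N. Pads are 22 mm wide; open, the fingers measure 114 mm over their backs; the gripper's body (76 mm by 85 mm) begins 54 mm behind the grasp point. The pads swing forward as they close: fully open they stand 13 mm farther back than shut.
Start: joints at [-0.134, 0.326, -0.193, 1.052, 0, 1.437], TCP at [0.55, 0, 0.231] pointing down, gripper open.
Joint ranges: [-2.65, 2.65], [-0.97, 1.79], [-1.3, 1.35], [-1.93, 2.1], [-1.47, 1.37], [-3.14, 3.14]. Speed limits (rad/s): [2.57, 2.57, 3.14, 3.14, 3.14, 3.14].

### API

Orientations are given as a rotation vector (axis times angle).
In Python, from bench import telemetry, camera, robot gives the robot as it stands. The module is installed in compiled form; this text tells all that it offers.
- The arm moves only by the tool step_arm, never from a script. Its argument "plan" is a list of rows, each a list of 7 numbers: the turn, a rotation vector about the world's x, y, z in units of 8 degrees (1.0 is 8 degrees), then the shift along the world's x, y, z in units of 30 mm (1.0 is 30 mm), then the finger opening in mm, from 0 to 85.4. A call has 1 to 8 rows; each row shifts and turns the commanded pose from where the row before left it; what a row does not reach is not made up. A row lasts 1/10 s, in which the tool goes at most 50 mm and 8.59 degrees, less where a joint would pass 70% of its speed; a pose out of reach is approached as far as the arm can. A call is refused whole if a number of a shift passes 1 or a number of a turn 1, either way. A call with a gripper value outside its range is refused whole. The fingers move at their own pace and stop on an object; "newtons" is the grip in N (left out, the last holds). Time passes only in rows, so rows that do not move let the fingers close. It gives the time, the measured TCP pose, the force, the opening and the grip force at its end, in the units of the state.
- telemetry.read_state(): the state, without advancing time (a new reading comes with each control period).
- camera(name): name is "scene" or "side" or "wrist"; returns a dict with "frame" (400x640x3 uint8, blue, green, red), "range_z" (400x640 float32, m along the optical axis (not along the pixel's ray), 0 where there is no reading), "K" (3x3 intrinsics, pixels), "R" (3x3) and "t" (3): a world point X has camera coordinates R X + t. Camera axes: x right, y down, z forward; pixel columns grow to the right and rows downward; lengths in m; the calibration is good to about 2 mm. A picture is of the moment at which its call begins.
- robot.hand_in(): hands the job in; it is judged then, once.
The state is a dict: "t": time; "joints": joint angles; "qvel": joint speeds; "tau": joint torques, N m; "tcp_pos": TCP position; "orientation": TCP orientation; "ft_force": force on the tool from outside, world axes, zero at the start; "moment": the same for the moment, N m; "grip_width": finger opening in m; "grip_force": force on a finger pad.
Only numpy, scipy, OpenCV 4.12 (cv2) and the standard library are available. Lean on these libraries where they do the work, as an engineer would, in place of code of your own. Each camera call takes 0.05 s, during which the arm holds its last target. There are 200 camera calls.

### The job

First swing the shaker's lock arm fully home into its catch so that the platform cannot drift. Then raise the sprung hood by its handle bar past its balance point without letting it fly open to its stop, bring it back down to about five to ten degrees below the balance point, and finish while still holding it there, steady, so that it would fall shut by itself if let go. Leave the bottles, jar and beaker where they stand.

Things in the scene. Friction and masses are not known exactly. Their poses are not given: they have to be found in the camera images.
- shaker: white bench shaker, fixed; housing 240 mm deep (x), 400 wide (y), deck 90 above the bench. Origin: centre of its underside; x points to its back (away from robot), y to its left. The hood covers the deck from y -70 to +190 mm, its top 34 mm above the deck when shut; the lock arm is on the bare deck to its right, the closed knob 65 mm from the hood's side
- hood (a joint): angle of the hood, a grey-framed clear lid (205 x 260 x 30 mm, 1.5 kg) hinged at its back edge. 0 shut, grows as the front rises, stop at 1.3 rad. Sprung: falls shut below its balance point at 0.75 rad (43 degrees), springs open above it. Force at the bar: 2.2 N up when shut, 0.6 N up at 0.62, 0 at 0.75, 1.3 N down at 1.0. Bar centre above bench: 140 mm shut, 277 at 0.62, 299 at 0.75
- hood_bar (a point): middle of the hood's handle, a round steel bar 14 mm thick, 110 mm free length, parallel to the hinge, on two arms 53 mm long sticking out forward and up from the hood's front edge; free space around it. Pinched from above it turns between the fingers. Axes turn with the hood, shut they equal the shaker's (y along the bar). Shut, the bar is 250 mm ahead (-x) of the hinge line and 44 mm above it
- hood_hinge (a point): point on the hinge line at the middle of the hood, 96 mm above the bench, fixed to the shaker, axes as the shaker's. The hood opens by turning about +y here
- lock (a joint): angle of the lock arm, a flat steel arm turning in the horizontal plane about an upright pivot. 0 = home in its catch (a stop; arm points to shaker -x), grows as it swings out to the right (shaker -y, about +z), stop at 1.6 rad. It stays where it is left; less than 1 N at the knob moves it
- lock_knob (a point): on the axis of the upright black round knob near the lock arm's free end, 85 mm from the pivot, 138 mm above the bench. Knob 16 mm thick, from 107 to 153 mm above the bench. The catch, a C-shaped steel bracket open to the right, 22 mm wide, top 116 mm above the bench, takes the arm 52 mm from the pivot
- lock_pivot (a point): point on the lock arm's pivot axis at the height of lock_knob (138 mm above the bench), fixed to the shaker, axes as the shaker's
- deck_jar: small closed jar with a screw lid, 34 mm across, 40 mm tall, standing on the shaker's deck behind the lock arm; bystander, origin under its centre
- vial: white closed sample bottle, 32 mm across, 60 mm tall, on the bench just in front of the lock deck; bystander, origin under its centre
- amber_bottle: brown closed bottle, 54 mm across, 105 mm tall, on the bench in front of the shaker's left end; bystander, origin under its centre
- clear_bottle: clear closed bottle, 68 mm across, 150 mm tall, on the bench to the left; bystander, origin under its centre
- white_bottle: white closed bottle, 72 mm across, 140 mm tall, on the bench to the right; bystander, origin under its centre
- beaker: clear open beaker, 66 mm across, 85 mm tall, on the bench to the right; bystander, origin under its centre

How it is judged:
On the way, in this order (a step that is already met when the one before it is completed fails the run):
1. the lock arm is home in its catch while the hood is still shut (value of joint lock below 0.07 rad and value of joint hood below 0.1 rad), for 0.2 s.
2. the hood is raised past its balance point (value of joint hood above 0.79 rad and value of joint lock below 0.07 rad), for 0.1 s.
At the end, for the whole second after the job is handed in: the fingers hold the hood at 0.53 to 0.72 rad (2 to 12 degrees below its balance point at 0.75), still (under 0.06 rad/s), with at least 0.15 N of contact, and the lock arm is in its catch (under 0.07 rad) (value of joint hood between 0.53 and 0.72 rad and velocity of joint hood between -0.06 and 0.06 rad/s and contact force between the fingers and hood above 0.15 N and value of joint lock below 0.07 rad); the arm keeps its last pose, push and grip.
It fails at once if the hood flies open past 1.15 rad, almost to its stop (value of joint hood above 1.15 rad).
It fails at once if a bottle, jar or beaker is pushed more than 30 mm away or knocked over (distance of any of deck_jar, vial, amber_bottle, clear_bottle, white_bottle, beaker from where it was at the start of the episode above 0.03 m or angle between any of deck_jar, vial, amber_bottle, clear_bottle, white_bottle, beaker's own z axis and vertical above 0.5 rad).
It also fails if it takes over 54 s, if anything falls off the work surface, if the arm or the gripper's body presses on something with over 40 N, if the wrist force passes 120 N, or if a joint passes its speed limit or range.

## Working session

There is one attempt and no reset: what is moved stays moved. The work goes in short steps, Python scripts to look and compute and a tool call to move; the robot and the scene stay as the last step left them, time stands still between calls to the robot, and variables do not carry over. Pictures are saved under pics/ and viewed, at most 10 in all, crops included, and the job is handed in when it is done.

Besides the shell and the picture viewer there is one more tool, called after "Call:" by a JSON object that holds its "fn" and its "kwargs", one argument or row to a line. step_arm: Moves the arm, as the interface text tells. Its arguments: {"type":"object","properties":{"plan":{"type":"array","items":{"type":"array","items":{"type":"number"}}},"newtons":{"type":"number"}},"required":["plan"]}

```bash
mkdir -p pics; cat > h.py <<'E'
import numpy as np, cv2
from bench import telemetry, camera, robot
def pts(c):
    z=c["range_z"]; K=c["K"]; v,u=np.mgrid[0:z.shape[0],0:z.shape[1]]
    P=np.stack([(u-K[0,2])/K[0,0]*z,(v-K[1,2])/K[1,1]*z,z],-1)
    return (P-c["t"])@c["R"]
E
python3 - <<'E'
from h import *
for n in ("scene","side"):
    c=camera(n); cv2.imwrite(f"pics/{n}0.png",c["frame"]); np.savez(f"{n}0.npz",**c)
    print(n,c["K"].round(1).tolist(),(-c["R"].T@c["t"]).round(3),c["R"].round(2).tolist())
s=telemetry.read_state(); print(s)
E
```

```text
scene [[412.1, 0.0, 325.8], [0.0, 412.1, 197.7], [0.0, 0.0, 1.0]] [1.085 0.658 1.245] [[-0.76, 0.64, -0.0], [0.52, 0.62, -0.59], [-0.38, -0.45, -0.81]]
side [[403.1, 0.0, 316.6], [0.0, 403.1, 192.7], [0.0, 0.0, 1.0]] [-0.015 -0.864  0.694] [[0.84, -0.53, 0.02], [-0.24, -0.41, -0.88], [0.48, 0.74, -0.47]]
{'t': 0.1, 'joints': array([-1.34227623e-01,  3.26870912e-01, -1.93454906e-01,  1.05200724e+00,
        2.21780138e-05,  1.43660762e+00]), 'qvel': array([-0.00076471, -0.00359056,  0.00250066,  0.00166414,  0.00144102,
       -0.00130348]), 'tau': array([-1.63831678e-04, -4.44239044e+01,  2.63037515e+01,  7.96647771e-03,
       -2.12530945e-04,  1.93304103e-06]), 'tcp_pos': array([5.49493019e-01, 7.15164438e-05, 2.30590514e-01]), 'orientation': array([-2.22061069e+00, -2.22052424e+00,  1.43486760e-03]), 'ft_force': array([-0.33278253,  0.43256422, -0.49485564]), 'moment': array([ 0.00260635, -0.00296578, -0.03600627]), 'grip_force': 0.0, 'grip_width': 0.08559899367892357}
```

View pics/scene0.png

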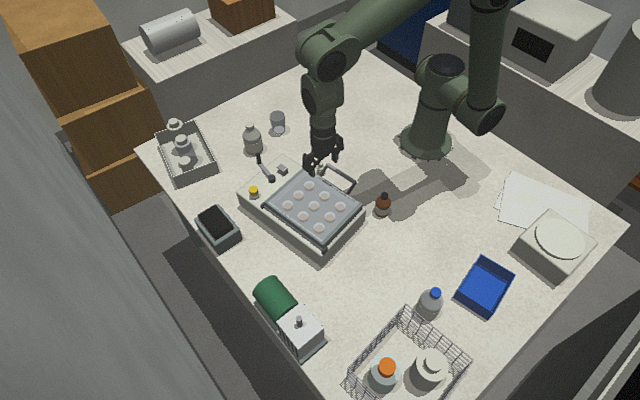

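View pics/side0.png

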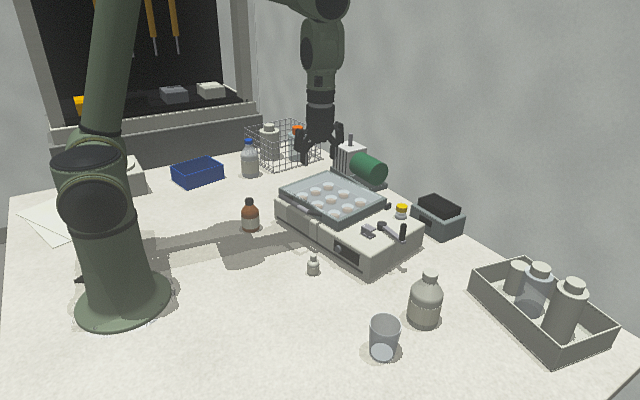

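The shaker is at scene (240-365, 165-265) and side (275-423, 175-275). The lock knob is about scene (258,158) and side (403,230), and the arm is swung out to the right. Next I'll zoom in and get points.

```bash
python3 - <<'E'
from h import *
a=cv2.resize(cv2.imread("pics/scene0.png")[130:270,230:400],None,fx=3.4,fy=3.4,interpolation=2)
b=cv2.resize(cv2.imread("pics/side0.png")[165:285,265:435],None,fx=3.4,fy=3.4,interpolation=2)
cv2.imwrite("pics/a.png",a);cv2.imwrite("pics/b.png",b)
for n in("scene","side"):
    c=dict(np.load(n+"0.npz")); P=pts(c); f=c["frame"].astype(int); ok=c["range_z"]>0
    hsv=cv2.cvtColor(c["frame"],cv2.COLOR_BGR2HSV)
    reg=ok&(P[...,0]>.3)&(P[...,0]<.95)&(P[...,1]>-.45)&(P[...,1]<.4)
    deck=reg&(abs(P[...,2]-.09)<.004)
    k,l,st,_=cv2.connectedComponentsWithStats(deck.astype(np.uint8))
    for i in range(1,k):
        if st[i,4]>80:
            p=P[l==i]; r=cv2.minAreaRect((p[:,:2]*1000).astype(np.float32)); print(n,"deck",st[i].tolist(),np.median(p[:,2]).round(4),r)
    dark=reg&(f.max(-1)<60)&(P[...,2]>.095)&(P[...,2]<.165)
    k,l,st,_=cv2.connectedComponentsWithStats(dark.astype(np.uint8))
    for i in range(1,k):
        if st[i,4]>12: p=P[l==i]; print(n,"dark",st[i].tolist(),p.mean(0).round(3),p.min(0).round(3),p.max(0).round(3))
    yel=reg&(hsv[...,0]>20)&(hsv[...,0]<35)&(hsv[...,1]>150)
    print(n,"yellow",P[yel].mean(0).round(3))
E
```

```text
scene deck [236, 154, 90, 102, 1448] 0.0895 ((622.8419189453125, -40.98583984375), (238.73458862304688, 399.7861022949219), 9.40341567993164)
scene deck [197, 207, 36, 30, 319] 0.0923 ((889.9430541992188, -158.1222381591797), (70.05675506591797, 113.5464859008789), 0.1557065099477768)
scene deck [327, 206, 39, 45, 170] 0.0893 ((574.0419921875, 147.177001953125), (208.2265167236328, 17.98667335510254), 11.550578117370605)
scene dark [256, 153, 5, 11, 34] [ 0.639 -0.254  0.136] [ 0.631 -0.264  0.107] [ 0.645 -0.249  0.157]
scene dark [347, 181, 9, 13, 25] [0.473 0.058 0.131] [0.452 0.053 0.12 ] [0.493 0.063 0.148]
scene dark [381, 192, 7, 7, 35] [0.392 0.141 0.103] [0.379 0.128 0.096] [0.404 0.151 0.108]
scene dark [208, 214, 7, 8, 20] [ 0.895 -0.169  0.097] [ 0.884 -0.184  0.095] [ 0.902 -0.152  0.101]
scene dark [218, 215, 8, 7, 21] [ 0.868 -0.144  0.096] [ 0.857 -0.155  0.095] [ 0.882 -0.13   0.098]
scene dark [210, 224, 11, 12, 41] [ 0.907 -0.128  0.097] [ 0.885 -0.146  0.095] [ 0.925 -0.108  0.101]
scene dark [277, 309, 12, 11, 16] [0.908 0.251 0.098] [0.89  0.248 0.096] [0.93  0.252 0.104]
scene yellow [ 0.731 -0.153  0.128]
side deck [350, 158, 38, 15, 90] 0.0894 ((866.2188110351562, 178.95309448242188), (67.15062713623047, 150.36595153808594), 26.968364715576172)
side deck [274, 197, 151, 61, 2231] 0.0913 ((618.4794311523438, -45.293548583984375), (242.0115203857422, 402.06597900390625), 9.818998336791992)
side deck [418, 199, 43, 17, 105] 0.0898 ((863.8741455078125, -175.12490844726562), (58.793399810791016, 127.52243041992188), 32.07146453857422)
side deck [411, 285, 23, 18, 93] 0.0904 ((542.2180786132812, -421.5728759765625), (21.140180587768555, 58.890594482421875), 5.349684715270996)
side dark [402, 224, 4, 16, 19] [ 0.637 -0.267  0.138] [ 0.634 -0.271  0.11 ] [ 0.641 -0.259  0.154]
side yellow [ 0.726 -0.163  0.129]
```

View pics/a.png

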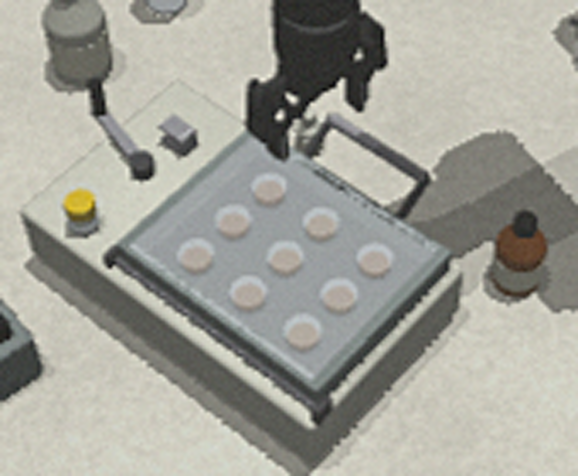

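View pics/b.png

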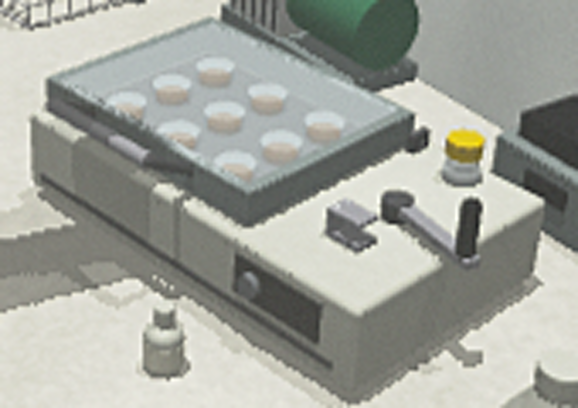

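Crops: the knob is at a(95,97) and b(468,225), the pivot at a(143,165) and b(397,205), the catch at a(178,133) and b(350,222). The bar runs a(330,118)-(428,180), and the jar has a yellow lid. Next I'll measure the knob, pivot and bar in both views.

```bash
cat >> h.py <<'E'
O=np.array([.621,-.043,0]); A=np.deg2rad(9.5)
R=np.array([[np.cos(A),-np.sin(A),0],[np.sin(A),np.cos(A),0],[0,0,1]])
sh=lambda p:(np.asarray(p)-O)@R
wo=lambda p:np.asarray(p)@R.T+O
def ray(c,u,v,z):
    C=-c["R"].T@c["t"]; d=c["R"].T@np.linalg.inv(c["K"])@[u,v,1]; return C+d*(z-C[2])/d[2]
def tri(cs,uvs):
    M=np.zeros((3,3));b=np.zeros(3)
    for c,(u,v) in zip(cs,uvs):
        C=-c["R"].T@c["t"]; d=c["R"].T@np.linalg.inv(c["K"])@[u,v,1]; d/=np.linalg.norm(d); Q=np.eye(3)-np.outer(d,d); M+=Q;b+=Q@C
    return np.linalg.solve(M,b)
E
python3 - <<'E'
from h import *
cs=[dict(np.load(n+"0.npz")) for n in("scene","side")]
print("knobtop tri",sh(tri(cs,[(257.5,154),(402.5,225)])).round(4))
print("pivot tri",sh(tri(cs,[(230+143/3.4,130+160/3.4),(265+397/3.4,165+197/3.4)])).round(4))
for c in cs:
    P=pts(c); S=sh(P); m=(c["range_z"]>0)&(S[...,0]<-.115)&(S[...,0]>-.2)&(S[...,1]>-.02)&(S[...,1]<.14)&(S[...,2]>.11)&(S[...,2]<.165)
    v,u=np.nonzero(m); s=S[m]; print("bar",len(s),np.percentile(s,[2,25,50,75,98],axis=0).round(3).tolist())
    q=s[s[:,2]>.133]; 
    if len(q): print(" hi",len(q),q.mean(0).round(3),np.polyfit(q[:,1],q[:,0],1).round(3), q.min(0).round(3),q.max(0).round(3))
    m=(c["range_z"]>0)&(S[...,2]>.112)&(S[...,2]<.135)&(S[...,0]<.12)&(S[...,0]>-.12)&(S[...,1]>-.09)&(S[...,1]<.21)
    s=S[m]; print("hood",cv2.minAreaRect((s[:,:2]*1000).astype(np.float32)))
print("knob tri world",tri(cs,[(257.5,154),(402.5,225)]).round(4))
c=cs[1];P=pts(c)
for n,u,v in(("vial",313,262),("white",425,290),("amber",250,212),("beaker",384,335)): print(n,sh(P[v,u]).round(3))
E
```

```text
knobtop tri [-0.021  -0.2163  0.1501]
pivot tri [ 0.0004 -0.1325  0.1069]
bar 192 [[-0.156, -0.003, 0.123], [-0.149, 0.02, 0.137], [-0.146, 0.064, 0.143], [-0.141, 0.108, 0.145], [-0.117, 0.126, 0.151]]
 hi 160 [-0.146  0.063  0.143] [-0.005 -0.146] [-0.16  -0.007  0.134] [-0.128  0.126  0.153]
hood ((-8.87396240234375, 59.74076843261719), (265.32513427734375, 221.95179748535156), 89.91167449951172)
bar 226 [[-0.16, -0.008, 0.123], [-0.157, 0.003, 0.139], [-0.155, 0.043, 0.144], [-0.15, 0.085, 0.147], [-0.118, 0.12, 0.149]]
 hi 200 [-0.154  0.049  0.144] [-0.034 -0.152] [-0.161 -0.009  0.133] [-0.129  0.122  0.15 ]
hood ((-9.163581848144531, 58.75817108154297), (220.12583923339844, 264.5810546875), 0.00033319112844765186)
knob tri world [ 0.636  -0.2598  0.1501]
vial [-0.199 -0.08   0.043]
white [-0.136 -0.371  0.107]
amber [-0.209  0.195  0.073]
beaker [-0.282 -0.381  0.085]
```

Call:
{"fn": "step_arm", "kwargs": {
  "plan": [
    [0,0,0,0.36,-1,0,60],
    [0,0,0,0.36,-1,0,60],
    [0,0,0,0.36,-1,0,60],
    [0,0,0,0.36,-1,0,60],
    [0,0,0,0.36,-1,0,60],
    [0,0,0,0.36,-1,0,60],
    [0,0,0,0.36,-1,0,60],
    [0,0,0,0.36,-1,0,60]
  ],
  "newtons": 25
}}

```text
t: 0.9
tcp_pos: [0.6364, -0.2411, 0.2306]
orientation: [-2.221, -2.221, 0.0]
ft_force: [0.7, -0.4, 0.2]
grip_width: 0.0601
grip_force: 0.0
```

Call:
{"fn": "step_arm", "kwargs": {
  "plan": [
    [0,0,0,0,-0.67,0,60],
    [0,0,0,0,0,-0.5,60],
    [0,0,0,0,0,0,60],
    [0,0,0,0,0,0,60]
  ]
}}

```text
t: 1.3
tcp_pos: [0.6357, -0.2595, 0.2158]
orientation: [-2.22, -2.22, 0.001]
ft_force: [0.9, -1.0, 0.4]
grip_width: 0.06
grip_force: 0.0
```

```bash
python3 - <<'E'
from h import *
c=camera("wrist"); cv2.imwrite("pics/w1.png",c["frame"])
P=pts(c); m=(c["range_z"]>0)&(c["frame"].max(-1)<70)&(P[...,2]>.143)&(P[...,2]<.16)
p=P[m]; print(len(p),p.mean(0),p.min(0),p.max(0)); s=telemetry.read_state(); print(s["tcp_pos"],s["orientation"],s["grip_width"])
E
```

```text
380 [ 0.63782756 -0.25964976  0.15142447] [ 0.63075173 -0.26817339  0.1431853 ] [ 0.64561254 -0.25298604  0.15395383]
[ 0.63613525 -0.25943285  0.21653167] [-2.22030854e+00 -2.22169883e+00  1.15272309e-04] 0.060022726638929186
```

View pics/w1.png

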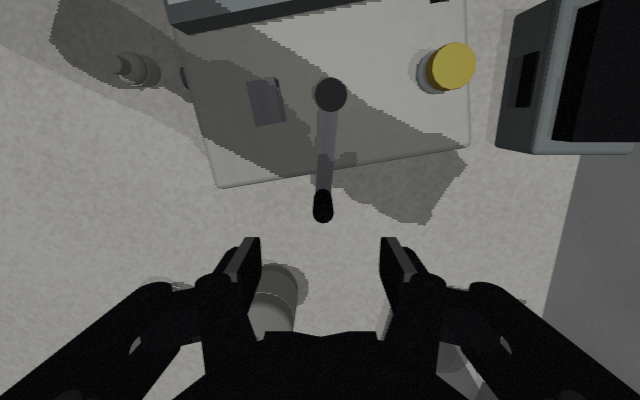

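The wrist view shows the knob at (323,205), between the fingers, with the arm up to the pivot at (331,93). The knob measures (0.638,-0.260), which agrees with the earlier figure. Descend and grip.

Call:
{"fn": "step_arm", "kwargs": {
  "plan": [
    [0,0,0,0.07,0,-1,60],
    [0,0,0,0,0,-1,60],
    [0,0,0,0,0,-1,60],
    [0,0,0,0,0,0,10],
    [0,0,0,0,0,0,10],
    [0,0,0,0,0,0,10],
    [0,0,0,0,0,0,10],
    [0,0,0,0,0,0,10]
  ],
  "newtons": 25
}}

```text
t: 2.15
tcp_pos: [0.6398, -0.2606, 0.1288]
orientation: [2.219, 2.219, 0.002]
ft_force: [0.5, 1.6, 6.7]
grip_width: 0.0147
grip_force: 26.4
```

```bash
python3 - <<'E'
from h import *
piv=np.array([.0005,-.1345]); 
k=sh(np.array([.638,-.26,0]))[:2]-piv; t0=np.arctan2(-k[1],-k[0]); print(t0,np.hypot(*k))
th=np.linspace(t0,-.03,13); P=[wo([piv[0]-.085*np.cos(t),piv[1]-.085*np.sin(t),0])[:2] for t in th]
print((np.diff(P,axis=0)/.03).round(2).tolist(), np.rad2deg(th[1]-th[0])/8)
E
```

```text
1.337672275374433 0.0846187707019663
[[-0.32, 0.04], [-0.31, 0.08], [-0.3, 0.11], [-0.29, 0.15], [-0.27, 0.18], [-0.25, 0.21], [-0.22, 0.23], [-0.19, 0.26], [-0.16, 0.28], [-0.13, 0.29], [-0.1, 0.31], [-0.06, 0.32]] -0.8162692618334285
```

Call:
{"fn": "step_arm", "kwargs": {
  "plan": [
    [0,0,-0.8,-0.32,0.04,0,10],
    [0,0,-0.8,-0.31,0.08,0,10],
    [0,0,-0.8,-0.3,0.11,0,10],
    [0,0,-0.8,-0.29,0.15,0,10],
    [0,0,-0.8,-0.27,0.18,0,10],
    [0,0,-0.8,-0.25,0.21,0,10],
    [0,0,-0.8,-0.22,0.23,0,10]
  ]
}}

```text
t: 2.85
tcp_pos: [0.5809, -0.2322, 0.1288]
orientation: [2.899, 1.196, 0.003]
ft_force: [0.5, -3.0, 5.6]
grip_width: 0.0152
grip_force: 26.5
```

Call:
{"fn": "step_arm", "kwargs": {
  "plan": [
    [0,0,-0.8,-0.19,0.26,0,10],
    [0,0,-0.8,-0.16,0.28,0,10],
    [0,0,-0.8,-0.13,0.29,0,10],
    [0,0,-0.8,-0.1,0.31,0,10],
    [0,0,-0.8,-0.06,0.32,0,10],
    [0,0,0,0,0,0,10],
    [0,0,0,0,0,0,10]
  ]
}}

```text
t: 3.55
tcp_pos: [0.5612, -0.1908, 0.1288]
orientation: [3.111, 0.356, 0.001]
ft_force: [-3.2, -10.9, 5.8]
grip_width: 0.015
grip_force: 26.9
```

```bash
python3 - <<'E'
from h import *
s=telemetry.read_state(); p=sh(s["tcp_pos"]); print(p,s["ft_force"],np.arctan2(-(p[1]+.1345),-(p[0]-.0005)))
c=camera("scene"); cv2.imwrite("pics/s2.png",cv2.resize(c["frame"][110:270,220:400],None,fx=3.3,fy=3.3,interpolation=2))
E
```

```text
[-0.08336129 -0.13595246  0.12881419] [ -3.21878274 -10.85374144   5.84704392] 0.017318045144077015
```

View pics/s2.png

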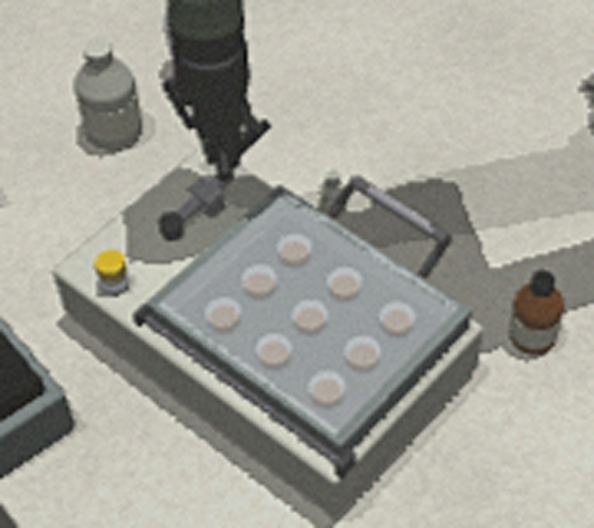

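The arm lies in the catch (crop about (205,190)), and the tool feels a reaction of about 11 N at the stop. Release, go up, and move above the bar.

Call:
{"fn": "step_arm", "kwargs": {
  "plan": [
    [0,0,0,0.02,0.1,0,10],
    [0,0,0,0,0,0,10],
    [0,0,0,0,0,0,10],
    [0,0,0,0,-0.1,0,35],
    [0,0,0,0,0,0,35],
    [0,0,0,0,0,1,35],
    [0,0,0,0,0,1,35],
    [0,0,0,0,0,1,35]
  ]
}}

```text
t: 4.4
tcp_pos: [0.561, -0.1855, 0.2172]
orientation: [-3.12, -0.362, 0.001]
ft_force: [0.4, -0.4, -0.5]
grip_width: 0.0352
grip_force: 0.0
```

```bash
python3 - <<'E'
from h import *
from scipy.spatial.transform import Rotation as T
s=telemetry.read_state(); print(s["tcp_pos"],s["ft_force"],s["joints"],s["grip_width"])
y=T.from_rotvec(s["orientation"]).apply([0,1,0]); print("closing axis deg",np.rad2deg(np.arctan2(y[1],y[0])))
print("bar",wo([-.150,.06,.14]))
c=camera("wrist"); P=pts(c); m=(c["range_z"]>0)&(c["frame"].max(-1)<70)&(P[...,2]>.143)&(P[...,2]<.158)
S=sh(P); m&=(S[...,0]>-.12)&(S[...,1]<-.08)&(abs(S[...,0])<.15)
p=S[m]; print(len(p),(p.min(0)+p.max(0))/2,p.mean(0)); c=camera("wrist")
cv2.imwrite("pics/w3.png",c["frame"])
E
```

```text
[ 0.56096048 -0.18549737  0.21720583] [ 0.4306591  -0.37781895 -0.49660646] [-4.44601200e-01  4.11449006e-01 -1.02839899e-01  1.05730695e+00
  6.72522148e-04  2.46589265e+00] 0.03522552398768681
closing axis deg -76.75903533320715
bar [ 0.4631543 -0.00858    0.14     ]
374 [-0.0838012  -0.13567285  0.14847171] [-0.0825622  -0.13565124  0.15135015]
```

View pics/w3.png

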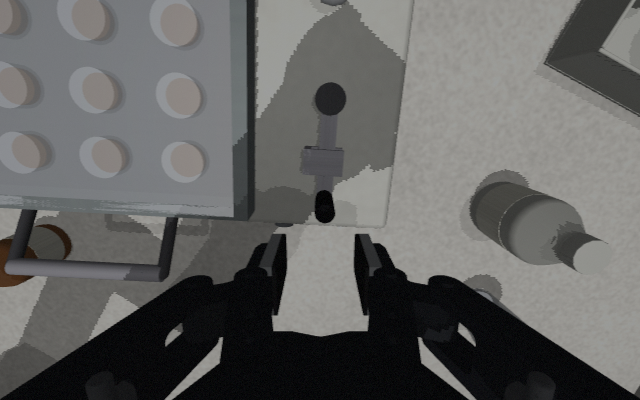

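The knob sits in line below the pivot, in the catch, at shaker y -0.136 (theta about 0.01), so the lock is home. On to the bar at wrist (85,268).

Call:
{"fn": "step_arm", "kwargs": {
  "plan": [
    [0,0,0.98,-0.3,0.54,0.2,42],
    [0,0,0.98,-0.3,0.54,0.2,42],
    [0,0,0.98,-0.3,0.54,0,42],
    [0,0,0.98,-0.3,0.54,0,42],
    [0,0,0.98,-0.3,0.54,0,42],
    [0,0,0.98,-0.3,0.54,0,42],
    [0,0,0.98,-0.3,0.54,0,42],
    [0,0,0.98,-0.3,0.54,0,42]
  ]
}}

```text
t: 5.3
tcp_pos: [0.4883, -0.0554, 0.2276]
orientation: [-2.47, -1.939, 0.0]
ft_force: [-0.1, 0.6, 0.2]
grip_width: 0.0421
grip_force: 0.0
```

Call:
{"fn": "step_arm", "kwargs": {
  "plan": [
    [0,0,0.98,-0.3,0.54,0,42],
    [0,0,0.98,-0.3,0.54,0,42],
    [0,0,0.98,-0.25,0.5,0,42],
    [0,0,0,0,0,0,42],
    [0,0,0,0,0,0,42]
  ]
}}

```text
t: 5.8
tcp_pos: [0.4635, -0.009, 0.228]
orientation: [-2.032, -2.396, 0.0]
ft_force: [0.2, 0.8, 0.5]
grip_width: 0.0423
grip_force: 0.0
```

```bash
python3 - <<'E'
from h import *
from scipy.spatial.transform import Rotation as T
s=telemetry.read_state(); print(s["tcp_pos"],sh(s["tcp_pos"]),s["ft_force"],s["joints"])
y=T.from_rotvec(s["orientation"]).apply([0,1,0]); print("closing axis deg",np.rad2deg(np.arctan2(y[1],y[0])))
c=camera("wrist"); S=sh(pts(c)); m=(c["range_z"]>0)&(S[...,2]>.132)&(S[...,2]<.152)&(S[...,0]<-.125)&(S[...,0]>-.18)&(S[...,1]>.01)&(S[...,1]<.11)
p=S[m]; print(len(p),p.mean(0),p.min(0),p.max(0),np.polyfit(p[:,1],p[:,0],1))
cv2.imwrite("pics/w4.png",c["frame"])
E
```

```text
[ 0.46354305 -0.00897984  0.22800926] [-0.14968257  0.05954148  0.22800926] [0.21847051 0.81417842 0.52891751] [-1.78748244e-01  1.69151732e-01 -4.10937720e-01  9.90797727e-01
 -6.51658427e-05  1.22831556e+00]
closing axis deg 9.381182773746582
2058 [-0.15075618  0.06307613  0.14483502] [-0.15779432  0.0100964   0.13852419] [-0.14419619  0.10998517  0.14814066] [-0.00577592 -0.15039186]
```

View pics/w4.png

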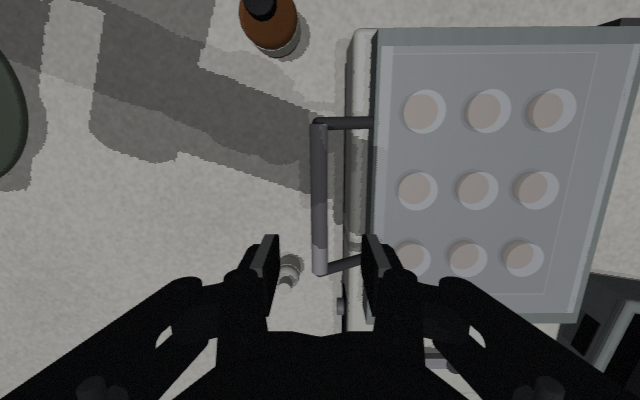

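The bar (318,122)-(320,272) is aligned with the fingers' centre line, and its axis is at shaker x -0.151. Descend and pinch it.

Call:
{"fn": "step_arm", "kwargs": {
  "plan": [
    [0,0,0,-0.04,0,-1,42],
    [0,0,0,0,0,-1,42],
    [0,0,0,0,0,-1,42],
    [0,0,0,0,0,-0.5,42],
    [0,0,0,0,0,0,8],
    [0,0,0,0,0,0,8],
    [0,0,0,0,0,0,8],
    [0,0,0,0,0,0,8]
  ],
  "newtons": 30
}}

```text
t: 6.65
tcp_pos: [0.4627, -0.0098, 0.1239]
orientation: [2.031, 2.395, -0.0]
ft_force: [-1.7, -2.8, -1.8]
grip_width: 0.013
grip_force: 29.2
```

```bash
python3 - <<'E'
from h import *
s=telemetry.read_state(); print(s["tcp_pos"],sh(s["tcp_pos"]),s["ft_force"],s["grip_width"])
r=np.hypot(.25,.044); p0=np.arctan2(.044,.25)
b=lambda q:R@np.array([-r*np.cos(p0+q),0,r*np.sin(p0+q)])
for T in (np.linspace(0,.86,18),np.linspace(.86,.63,6)):
    d=np.diff([b(q) for q in T],axis=0)/.03; print(T.round(2).tolist(),d.round(2).tolist())
E
```

```text
[ 0.46271755 -0.00976757  0.12394833] [-0.15062676  0.0589008   0.12394833] [-1.68595875 -2.76074171 -1.75519391] 0.013001249508220281
[0.0, 0.05, 0.1, 0.15, 0.2, 0.25, 0.3, 0.35, 0.4, 0.46, 0.51, 0.56, 0.61, 0.66, 0.71, 0.76, 0.81, 0.86] [[0.08, 0.01, 0.42], [0.1, 0.02, 0.41], [0.13, 0.02, 0.41], [0.15, 0.02, 0.4], [0.17, 0.03, 0.39], [0.18, 0.03, 0.38], [0.2, 0.03, 0.37], [0.22, 0.04, 0.36], [0.24, 0.04, 0.35], [0.26, 0.04, 0.34], [0.27, 0.05, 0.33], [0.29, 0.05, 0.31], [0.3, 0.05, 0.3], [0.32, 0.05, 0.28], [0.33, 0.06, 0.26], [0.35, 0.06, 0.25], [0.36, 0.06, 0.23]]
[0.86, 0.81, 0.77, 0.72, 0.68, 0.63] [[-0.33, -0.05, -0.21], [-0.32, -0.05, -0.22], [-0.31, -0.05, -0.24], [-0.29, -0.05, -0.25], [-0.28, -0.05, -0.26]]
```

Call:
{"fn": "step_arm", "kwargs": {
  "plan": [
    [0,0,0,0.08,0.01,0.42,8],
    [0,0,0,0.1,0.02,0.41,8],
    [0,0,0,0.13,0.02,0.41,8],
    [0,0,0,0.15,0.02,0.4,8],
    [0,0,0,0.17,0.03,0.39,8],
    [0,0,0,0.18,0.03,0.38,8],
    [0,0,0,0.2,0.03,0.37,8],
    [0,0,0,0.22,0.04,0.36,8]
  ]
}}

```text
t: 7.45
tcp_pos: [0.4979, -0.0037, 0.2182]
orientation: [-2.031, -2.395, 0.004]
ft_force: [-2.8, -1.6, -0.7]
grip_width: 0.0124
grip_force: 29.4
```

```bash
cat >> h.py <<'E'
def ang():
    s=telemetry.read_state(); g=sh(s["tcp_pos"])+[0,0,.019]; d=g-[.0995,.06,.096]
    print(g.round(4),"ang by tcp",(np.arctan2(d[2],-d[0])-np.arctan2(.044,.25)).round(3),"r",np.hypot(d[0],d[2]).round(4),s["ft_force"].round(1),s["grip_width"],s["grip_force"],s["t"])
E
python3 -c "
from h import *
ang(); c=camera('side'); S=sh(pts(c)); cv2.imwrite('pics/s5.png',c['frame'][120:300,200:460])
m=(c['range_z']>0)&(S[...,1]>-.08)&(S[...,1]<-.055)&(S[...,0]>-.1)&(S[...,0]<.09)&(S[...,2]>.1); p=S[m]; print(len(p),np.polyfit(p[:,0],p[:,2],1), np.arctan(-np.polyfit(p[:,0],p[:,2],1)[0]))"
```

```text
[-0.115   0.0591  0.2372] ang by tcp 0.408 r 0.2568 [-2.8 -1.6 -0.7] 0.012448367963753886 29.416500627994537 7.45
529 [-0.41146372  0.15445261] 0.39034966090077483
```

View pics/s5.png

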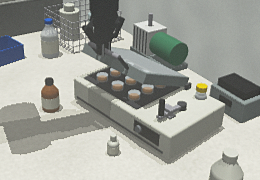

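The hood is following the bar, at about 0.40 rad, and the lock is still closed. Continue past the balance point.

Call:
{"fn": "step_arm", "kwargs": {
  "plan": [
    [0,0,0,0.24,0.04,0.35,8],
    [0,0,0,0.26,0.04,0.34,8],
    [0,0,0,0.27,0.05,0.33,8],
    [0,0,0,0.29,0.05,0.31,8],
    [0,0,0,0.3,0.05,0.3,8],
    [0,0,0,0.32,0.05,0.28,8],
    [0,0,0,0.33,0.06,0.26,8]
  ]
}}

```text
t: 8.2
tcp_pos: [0.5571, 0.0066, 0.2851]
orientation: [-2.03, -2.395, 0.005]
ft_force: [-11.6, -2.1, 13.8]
grip_width: 0.0129
grip_force: 31.0
```

Call:
{"fn": "step_arm", "kwargs": {
  "plan": [
    [0,0,0,0.35,0.06,0.25,8],
    [0,0,0,0.36,0.06,0.23,8],
    [0,0,0,0,0,0,8],
    [0,0,0,0,0,0,8],
    [0,0,0,0,0,0,8]
  ]
}}

```text
t: 8.7
tcp_pos: [0.5805, 0.0106, 0.3003]
orientation: [2.029, 2.395, 0.002]
ft_force: [-6.8, 0.1, 11.7]
grip_width: 0.0127
grip_force: 31.6
```

```bash
cat >> h.py <<'E'
def hood():
    ang(); c=camera('side'); S=sh(pts(c))
    m=(c['range_z']>0)&(S[...,1]>-.08)&(S[...,1]<-.055)&(S[...,0]>-.1)&(S[...,0]<.09)&(S[...,2]>.105); p=S[m]
    vx,vy,x,y=cv2.fitLine(p[:,[0,2]].astype(np.float32),cv2.DIST_HUBER,0,.01,.01).ravel(); print("hood by camera",len(p),np.arctan(-vy/vx))
E
python3 -c "
from h import *
hood()"
```

```text
[-0.0311  0.0596  0.3193] ang by tcp 0.867 r 0.2587 [-6.8  0.1 11.7] 0.012699627585284843 31.561952233314514 8.7
hood by camera 509 0.8771114
```

The hood is past the balance point at about 0.87 rad, by both measures. Bring it down to about 0.63.

Call:
{"fn": "step_arm", "kwargs": {
  "plan": [
    [0,0,0,-0.33,-0.05,-0.21,8],
    [0,0,0,-0.32,-0.05,-0.22,8],
    [0,0,0,-0.31,-0.05,-0.24,8],
    [0,0,0,-0.29,-0.05,-0.25,8],
    [0,0,0,-0.28,-0.05,-0.26,8],
    [0,0,0,0,0,0,8],
    [0,0,0,0,0,0,8],
    [0,0,0,0,0,0,8]
  ]
}}

```text
t: 9.55
tcp_pos: [0.5343, 0.0026, 0.2632]
orientation: [2.031, 2.396, -0.001]
ft_force: [-6.0, -1.6, 6.1]
grip_width: 0.0126
grip_force: 31.6
```

```bash
python3 -c "
from h import *
hood(); c=camera('wrist'); c=camera('side'); cv2.imwrite('pics/s6.png',cv2.resize(c['frame'][130:290,230:450],None,fx=3,fy=3,interpolation=2))"
```

```text
[-0.078   0.0593  0.2822] ang by tcp 0.635 r 0.2572 [-6.  -1.6  6.1] 0.012590648441556796 31.63103073835373 9.55
hood by camera 460 0.6268113
```

View pics/s6.png

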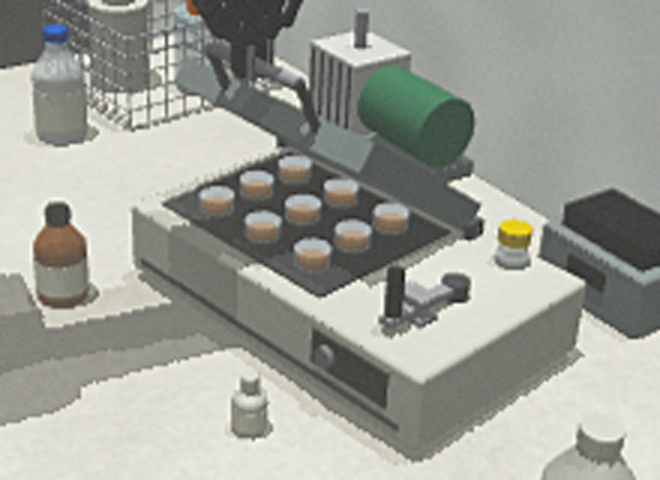

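The fingers hold the bar (crop (250,65)) with the hood at about 0.63 rad. The lock arm is in its catch (395,295), and the bystanders in view are in place. I'm handing in.

```bash
python3 -c "
from h import *
print(robot.hand_in())"
```

```text
the job is handed in; nothing more can be done
None
```

The job is handed in: the lock arm is home in its catch, the hood went up to about 0.87 rad, and the gripper now holds it steady at about 0.63 rad; hand-in returned no verdict.

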